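# Flip the latch of the large sensor case and raise its lid

### The arm

A 6-joint arm with a two-finger parallel gripper is mounted at the origin on a cart in front of the work surface, level with it; the furniture and walls round the work are solid. World frame = base frame: x ahead of the robot, y to its left, z up, the work surface at z = 0. Lengths are in m, angles in rad, forces in N, time in s.
With the tool pointing down it reaches from about 0.35 to 0.775 m from the base axis. Payload 5.5 kg.
Tool frame: the origin (TCP) lies at the very end of the fingers, on their centre line; the grasp point (between the pads) lies 19 mm behind it; z points along the fingers, y is the line along which they close (so a half turn about z gives the same grasp; the last joint's range is limited). The gripper opens to 85 mm and grips with 20 to 120 N. Pads are 22 mm wide; open, the fingers measure 114 mm over their backs; the gripper's body (76 mm by 85 mm) begins 54 mm behind the grasp point. The pads swing forward as they close: fully open they stand 13 mm farther back than shut.
Start: joints at [1.009, 0.313, 0.046, 1.304, 0, 1.431], TCP at [0.235, 0.525, 0.231] pointing down, gripper open.
Joint ranges: [-2.76, 2.76], [-0.86, 1.69], [-1.03, 1.26], [-2.2, 2.34], [-1.47, 1.5], [-3.14, 3.14]. Speed limits (rad/s): [2.57, 2.57, 3.14, 3.14, 3.14, 3.14].

### API

Orientations are given as a unit quaternion [w, x, y, z].
In Python, from workcell import get_state, read_camera, calibration, hand_in gives the robot as it stands.
- The arm moves only by the tool drive_tool, never from a script. Its argument "deltas" is a list that holds one entry, the list of rows, each a list of 7 numbers: the closure in counts, from 0 (fully open) to 255 (shut), then the shift along the tool's x, y, z in m, then the turn, a rotation vector about the tool's x, y, z in degrees. A call has 1 to 12 rows; each row is the pose to reach, as a shift and turn from the pose commanded when the call began, along the tool's axes at that moment; what a row does not reach only later rows make up. A row lasts 1/8 s, in which the tool goes at most 62.5 mm and 10.7 degrees, less where a joint would pass 70% of its speed; a pose out of reach is approached as far as the arm can. A call with a gripper value outside its range is refused whole. The fingers move at their own pace and stop on an object; "newtons" is the grip in N (left out, the last holds). Time passes only in rows, so rows that repeat a pose let the fingers close. It gives the time, the measured TCP pose, the force, the opening and the grip force at its end, in the units of the state.
- get_state(): the state, without advancing time (a new reading comes with each control period).
- read_camera(name): name is "scene" or "top" or "wrist"; returns (picture, depth): 420x560x3 uint8, red, green, blue; 420x560 float32, m along the optical axis (not along the pixel's ray), 0 where there is no reading.
- calibration(name): a dict with "mtx" (3x3 intrinsics, pixels), "world_from_camera" (4x4, takes a point from camera to world coordinates). Camera axes: x right, y up, looking along -z (the intrinsics and any distortion apply to the point x, -y, -z); pixel columns grow to the right and rows downward; lengths in m; the calibration is good to about 2 mm. The wrist camera is an equidistant fisheye: a pixel r from the principal point sees the ray r / f radians off the axis. A picture is of the moment at which its call begins: read the wrist's pose just before it. calibration takes no time and is no camera call; for the wrist camera it gives the pose at the moment of the call.
- hand_in(): hands the job in; it is judged then, once.
The state is a dict: "clock": time; "joint_pos": joint angles; "qvel": joint speeds; "tau": joint torques, N m; "tcp_pos": TCP position; "orientation": TCP orientation; "wrist_force": force on the tool from outside, world axes, zero at the start; "ft_torque": the same for the moment, N m; "finger_gap": finger opening in m; "grip_force": force on a finger pad.
Only numpy, scipy, OpenCV 4.12 (cv2) and the standard library are available. Lean on these libraries where they do the work, as an engineer would, in place of code of your own. Each camera call takes 0.05 s, during which the arm holds its last target. There are 200 camera calls.

### The job

Open the large grey case so that the sensor head packed in it can be taken out later: flip its over-centre front latch fully open, then lift the lid by its bar handle until it stands nearly upright, and let go. Do not shove the small case of the same make about.

Things in the scene. Friction and masses are not known exactly. Their poses are not given: they have to be found in the camera images.
- case: The large grey case with dark corner protectors, fixed to the worktop: 150 mm deep (x), 190 mm wide (y), lid top 78 mm above the worktop. Origin: centre of its underside; +x points to its back (hinge side), -x to its front (latch side, facing roughly to the robot), z up. A black bar handle stands on the lid, parallel to y. Behind the latch tab the lid is clear for 45 mm, up to the bar.
- case_latch (a joint): Latch lever, mid front. 0 = shut, upright, holding the lid. It grows (rad) as its top is pushed or pulled away from the case, forward and down, about a pin parallel to y, 40 mm above the worktop and 80 mm in front of the case's centre; 1.9 = fully open (stop, just below level). Over-centre spring: resists with about 3 N at the tip, returns shut if let go below 0.45, past it snaps open and stays.
- latch_tip (a point): Middle of the top edge of the latch lever's black grip tab, moving with the lever. The tab is 28 mm wide (along the case's y), 5 mm thick and 24 mm long. Shut, it stands upright and this point is 108 mm above the worktop, 30 mm above the lid top; the tab's back is then 13 mm in front of the lid's front edge.
- case_lid (a joint): Lid hinge, along the rear edge of the case (parallel to y, 75 mm behind the case's centre, 60 mm above the worktop). 0 = shut; it grows (rad) as the front of the lid rises; stop at 1.65. The hinge is stiff: 4 to 6 N upward at the handle lifts the lid, and it stays wherever it is left. Blocked while the latch is shut.
- lid_handle (a point): Middle of the lid's round bar handle, on its axis (bar 12 mm thick, 100 mm long, parallel to the hinge), moving with the lid. Shut, it is 118 mm above the worktop and 37 mm in front of the case's centre: 112 mm in front of the hinge axis and 58 mm above it. Free height between bar and lid: 34 mm.
- small_case: Bystander: a smaller loose case of the same make, 105 x 130 mm and 52 mm high, with a smaller handle and latch; it stays shut. Origin: centre of its underside; 0.7 to 1.2 kg.

How it is judged:
On the way, in this order (a step that is already met when the one before it is completed fails the run):
1. the latch is flipped fully open while the lid is still shut (value of joint case_latch above 1.6 rad and value of joint case_lid below 0.15 rad), for 0.2 s.
2. the lid is raised to nearly upright (value of joint case_lid above 1.15 rad), for 0.2 s.
At the end, for the whole second after the job is handed in: The latch lever is fully open (over 1.6 rad) and the lid stands open by itself by more than 1.15 rad (66 degrees), at rest (value of joint case_latch above 1.6 rad and value of joint case_lid above 1.15 rad and velocity of joint case_lid between -0.1 and 0.1 rad/s); the robot touches nothing.
It fails at once if the small case is shoved by more than 30 mm (distance of small_case from where it was at the start of the episode above 0.03 m).
It also fails if it takes over 51 s, if anything falls off the work surface, if the arm or the gripper's body presses on something with over 40 N, if the wrist force passes 120 N, or if a joint passes its speed limit or range.

## Working session

There is one attempt and no reset: what is moved stays moved. The work goes in short steps, Python scripts to look and compute and a tool call to move; the robot and the scene stay as the last step left them, time stands still between calls to the robot, and variables do not carry over. Pictures are saved under pics/ and viewed, at most 10 in all, crops included, and the job is handed in when it is done.

Besides the shell and the picture viewer there is one more tool, called after "Request:" as a command line: name --argument value ..., lists and objects as JSON in quotes. drive_tool: Moves the arm, as the interface text tells. Its arguments: {"type":"object","properties":{"deltas":{"type":"array","items":{"type":"array","items":{"type":"array","items":{"type":"number"}}}},"newtons":{"type":"number"}},"required":["deltas"]}

```bash
mkdir -p pics; python3 - <<'E'
from workcell import *
import cv2,numpy as np
s=get_state();print({k:np.round(v,3) for k,v in s.items()})
for n in("top","scene"):
    p,d=read_camera(n);cv2.imwrite(f"pics/{n}0.png",p[:,:,::-1]);np.savez(f"{n}0.npz",p=p,d=d);c=calibration(n);print(n,np.round(c["mtx"],1).tolist(),np.round(c["world_from_camera"],3).tolist(),c.keys())
E
```

```text
{'clock': np.float64(0.0), 'joint_pos': array([ 1.009,  0.314,  0.045,  1.304, -0.   ,  1.431]), 'qvel': array([-0.004,  0.   , -0.001,  0.   ,  0.   , -0.001]), 'tau': array([-1.0000e-03, -4.8063e+01,  2.9853e+01,  2.0000e-02, -0.0000e+00,
        0.0000e+00]), 'tcp_pos': array([0.235, 0.524, 0.23 ]), 'orientation': array([-0.   ,  0.209,  0.978, -0.001]), 'wrist_force': array([ 1.472, -0.54 , -0.173]), 'ft_torque': array([ 0.02 , -0.011, -0.017]), 'grip_force': np.float64(0.0), 'finger_gap': np.float64(0.086)}
top [[387.2, 0.0, 281.1], [0.0, 387.2, 214.4], [0.0, 0.0, 1.0]] [[0.017, 0.998, -0.068, 0.409], [-1.0, 0.017, 0.001, -0.247], [0.002, 0.068, 0.998, 1.046], [0.0, 0.0, 0.0, 1.0]] dict_keys(['mtx', 'world_from_camera'])
scene [[393.1, 0.0, 281.3], [0.0, 393.1, 215.2], [0.0, 0.0, 1.0]] [[0.566, 0.371, -0.736, -0.174], [-0.824, 0.237, -0.515, -0.7], [-0.017, 0.898, 0.44, 0.473], [0.0, 0.0, 0.0, 1.0]] dict_keys(['mtx', 'world_from_camera'])
```

View pics/top0.png

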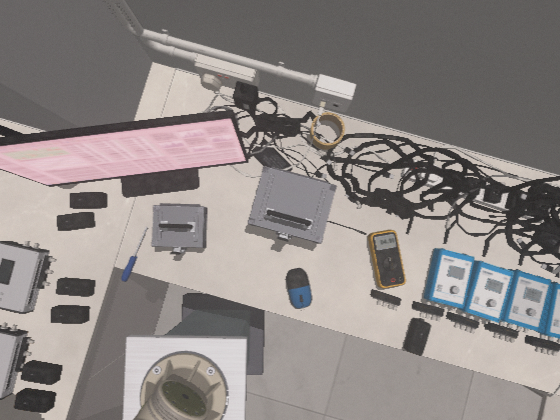

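View pics/scene0.png

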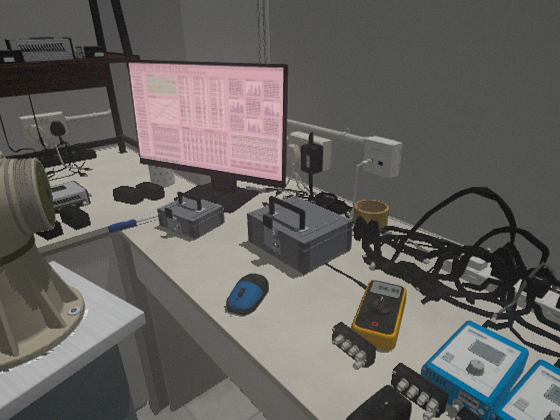

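The top view shows the large case centred near (291,206), its handle at (289,218) and latch at (282,237). The small case is at (180,227). The scene view shows the large case at (300,230), with its bar at (287,212).

```bash
cat > h.py <<'E'
from workcell import *
import cv2,numpy as np
def ray(n,u,v):
    c=calibration(n);m=c["mtx"];T=c["world_from_camera"]
    d=np.array([(u-m[0,2])/m[0,0],-(v-m[1,2])/m[1,1],-1])
    return T[:3,3],T[:3,:3]@d
def pt(n,u,v,d):
    o,r=ray(n,u,v);return o+r*d
def cloud(n,D):
    v,u=np.mgrid[:420,:560];c=calibration(n);m=c["mtx"];T=c["world_from_camera"]
    P=np.stack([(u-m[0,2])/m[0,0]*D,-(v-m[1,2])/m[1,1]*D,-D],-1)
    return P@T[:3,:3].T+T[:3,3]
E
python3 - <<'E'
from h import *
a=np.load("top0.npz");b=np.load("scene0.npz")
P=cloud("top",a["d"]);S=cloud("scene",b["d"])
for n,Q in(("top",P),("scene",S)):
    X=Q[...,0];Y=Q[...,1];Z=Q[...,2]
    box=(X>.3)&(X<.6)&(Y>-.4)&(Y<-.13)&(Z<.2)
    lid=box&(Z>.068)&(Z<.086)
    q=Q[lid][:,:2].astype(np.float32);print(n,"lid",len(q),cv2.minAreaRect(q),np.median(Z[lid]))
    hd=box&(Z>.098);q=Q[hd];print("high",len(q))
    if n=="top": H=q
    # cluster
    k,lab=cv2.connectedComponents(hd.astype(np.uint8))
    for i in range(1,k):
        m=lab==i
        if m.sum()>5: print(i,m.sum(),Q[m].mean(0).round(3),cv2.minAreaRect(Q[m][:,:2].astype(np.float32)),Z[m].max().round(3),np.argwhere(m).mean(0))
    sb=(X>.3)&(X<.6)&(Y>-.12)&(Y<.12)&(Z>.03)&(Z<.2)
    q=Q[sb&(Z<.06)][:,:2].astype(np.float32);print("small",len(q),cv2.minAreaRect(q),Z[sb].max())
A=cv2.resize(a["p"][150:260,140:350],None,fx=3.7,fy=3.7,interpolation=2);cv2.imwrite("pics/c1.png",A[:,:,::-1])
B=cv2.resize(b["p"][180:280,230:360],None,fx=6,fy=6,interpolation=2);cv2.imwrite("pics/c2.png",B[:,:,::-1])
E
```

```text
top lid 4369 ((0.5082950592041016, -0.2826319634914398), (0.20126387476921082, 0.18937332928180695), 75.74140167236328) 0.07939801593995877
high 258
2 229 [ 0.465 -0.267  0.124] ((0.46551913022994995, -0.2670535445213318), (0.11025960743427277, 0.011646918021142483), 75.61518096923828) 0.129 [217.27947598 288.94759825]
3 26 [ 0.414 -0.254  0.108] ((0.41426923871040344, -0.25405213236808777), (0.02575153484940529, 0.005305105820298195), 76.9124526977539) 0.113 [238.65384615 282.92307692]
small 2161 ((0.4378502368927002, 0.016233883798122406), (0.1328972727060318, 0.12769857048988342), 89.32674407958984) 0.19999617659590152
scene lid 2626 ((0.5035365223884583, -0.2812787592411041), (0.20837602019309998, 0.19210867583751678), 77.41409301757812) 0.07791626169056429
high 354
3 10 [ 0.599 -0.135  0.107] ((0.5977576375007629, -0.1343827247619629), (0.007716625928878784, 0.003660129150375724), 83.8096694946289) 0.115 [179.9 272.8]
5 284 [ 0.462 -0.269  0.117] ((0.4635537266731262, -0.2663130760192871), (0.1110587865114212, 0.012308323755860329), 74.39054870605469) 0.125 [206.90492958 286.84507042]
6 55 [ 0.412 -0.254  0.104] ((0.41340795159339905, -0.25307825207710266), (0.027771972119808197, 0.006516459863632917), 74.2147445678711) 0.109 [219.10909091 267.41818182]
small 1287 ((0.4337307810783386, 0.017182037234306335), (0.12558430433273315, 0.1349610686302185), 0.26859113574028015) 0.19999499545193378
```

View pics/c1.png

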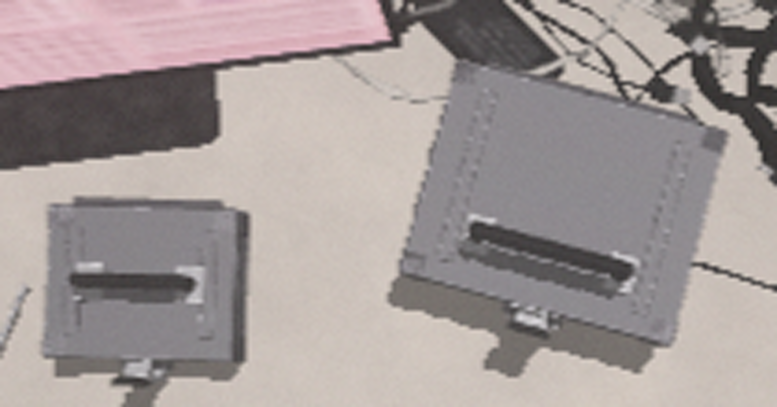

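View pics/c2.png

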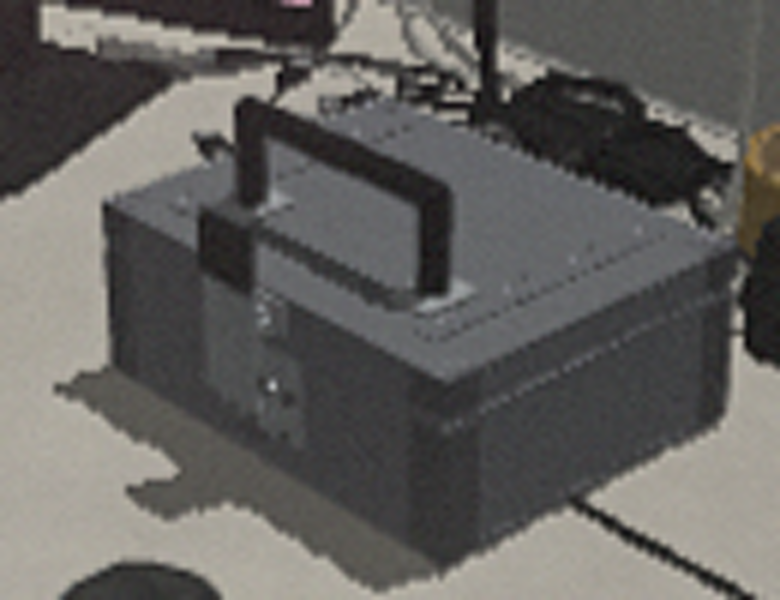

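Both views agree on:

| Item | Value | Check |
|---|---|---|
| Bar axis | (0.4645, -0.267), top at z ≈ 0.124 | axis at 0.118 fits the text |
| Latch tip | (0.414, -0.2535, 0.108) | fits the text |
| Case yaw | ≈ -15° | from bar direction and bar-to-tip line |

The bar-to-tip distance is 52 mm against 53.5 mm expected. The crops show the bar (465-640, 225-275 in c1) and the upright tab (530,315 in c1; 228,245 in c2).

Plan:
1. Hook the closed fingers behind the tab and pull forward.
2. Grip the bar with the tool down and swing it round the hinge, letting the bar pivot in the pads.

```bash
cat >> h.py <<'E'
from scipy.spatial.transform import Rotation as Rn
TH=np.radians(-15.)
XH=np.array([np.cos(TH),np.sin(TH),0]);YH=np.array([-XH[1],XH[0],0])
ORG=np.array([.4645,-.267,0])+.037*XH   # case origin
def case(x,y,z): return ORG+x*XH+y*YH+[0,0,z]
def go(targets,yaw=None,pitch=0,s=None):
    """rows (mm, deg) from current pose to tool-down poses with tool x at yaw deg (world)"""
    s=s or get_state();q=s["orientation"];R0=Rn.from_quat([q[1],q[2],q[3],q[0]])
    for t in targets:
        d=R0.inv().apply(np.array(t)-s["tcp_pos"])
        r=np.zeros(3) if yaw is None else (R0.inv()*Rn.from_euler("z",yaw,degrees=True)*Rn.from_euler("x",180,degrees=True)).as_rotvec(degrees=True)
        print(np.round(t,3),"->",np.round(d,4),np.round(r,1))
E
python3 - <<'E'
from h import *
go([case(-.065,0,.23),case(-.065,0,.17)],165)
E
```

```text
[ 0.437 -0.26   0.23 ] -> [-0.5055 -0.6325  0.0014] [-0.1 -0.  -9.2]
[ 0.437 -0.26   0.17 ] -> [-0.5055 -0.6324  0.0614] [-0.1 -0.  -9.2]
```

Request:
drive_tool --deltas '[[[255, -0.5055, -0.6325, 0.0, 0, 0, -9.2], [255, -0.5055, -0.6325, 0.0, 0, 0, -9.2], [255, -0.5055, -0.6325, 0.0, 0, 0, -9.2], [255, -0.5055, -0.6325, 0.0, 0, 0, -9.2], [255, -0.5055, -0.6325, 0.0, 0, 0, -9.2], [255, -0.5055, -0.6325, 0.0, 0, 0, -9.2], [255, -0.5055, -0.6325, 0.0, 0, 0, -9.2], [255, -0.5055, -0.6325, 0.0, 0, 0, -9.2], [255, -0.5055, -0.6325, 0.0, 0, 0, -9.2], [255, -0.5055, -0.6325, 0.0, 0, 0, -9.2], [255, -0.5055, -0.6325, 0.0, 0, 0, -9.2], [255, -0.5055, -0.6325, 0.0, 0, 0, -9.2]]]' --newtons 25

```text
clock: 1.6
tcp_pos: [0.4227, -0.2037, 0.2311]
orientation: [0.0, 0.131, 0.991, 0.0]
wrist_force: [0.9, 0.4, 0.5]
finger_gap: -0.0002
grip_force: 0.0
```

```bash
python3 - <<'E'
from h import *
s=get_state();print(s["clock"],s["joint_pos"].round(3),s["tcp_pos"].round(3))
go([case(-.065,0,.23),case(-.065,0,.16)],165)
E
```

```text
1.6 [-0.621  0.109 -0.213  1.249  0.    -0.359] [ 0.423 -0.204  0.231]
[ 0.437 -0.26   0.23 ] -> [-0.0288 -0.0503  0.0011] [ 0. -0. -0.]
[ 0.437 -0.26   0.16 ] -> [-0.0288 -0.0503  0.0711] [ 0. -0. -0.]
```

Request:
drive_tool --deltas '[[[255, -0.029, -0.05, 0.0, 0, 0, 0], [255, -0.029, -0.05, 0.05, 0, 0, 0], [255, -0.029, -0.05, 0.071, 0, 0, 0], [255, -0.029, -0.05, 0.071, 0, 0, 0]]]'

```text
clock: 2.1
tcp_pos: [0.4364, -0.2564, 0.1581]
orientation: [-0.002, 0.13, 0.991, 0.001]
wrist_force: [-0.6, -0.6, 0.9]
finger_gap: 0.0003
grip_force: 0.0
```

```bash
python3 - <<'E'
from h import *
s=get_state();print(s["clock"],s["tcp_pos"].round(4),s["orientation"].round(3),s["wrist_force"].round(1))
go([case(-.065,0,.16),case(-.065,0,.092)],165)
W=calibration("wrist");p,d=read_camera("wrist");np.savez("w1.npz",p=p,d=d,T=W["world_from_camera"],m=W["mtx"])
cv2.imwrite("pics/w1.png",p[:,:,::-1]);print(W["mtx"].round(1).tolist(),W["world_from_camera"].round(3).tolist())
# predict tip, bar ends in wrist image
def proj(P):
    T=np.linalg.inv(W["world_from_camera"]);c=T[:3,:3]@P+T[:3,3];v=np.array([c[0],-c[1],-c[2]])
    th=np.arctan2(np.hypot(v[0],v[1]),v[2]);k=th/np.hypot(v[0],v[1]);m=W["mtx"];return np.round([m[0,2]+m[0,0]*v[0]*k,m[1,2]+m[1,1]*v[1]*k])
for a in [(-.0905,.014,.108),(-.0905,-.014,.108),(-.037,.05,.124),(-.037,-.05,.124),(-.065,0,.16)]: print(a,proj(case(*a)))
E
```

```text
2.1 [ 0.4364 -0.2564  0.1581] [-0.002  0.13   0.991  0.001] [-0.6 -0.6  0.9]
[ 0.437 -0.26   0.16 ] -> [-0.0019 -0.003  -0.0019] [ 0.1 -0.3  0. ]
[ 0.437 -0.26   0.092] -> [-0.0022 -0.0031  0.0661] [ 0.1 -0.3  0. ]
[[325.2, 0.0, 277.1], [0.0, 325.2, 209.7], [0.0, 0.0, 1.0]] [[0.261, -0.925, -0.274, 0.366], [0.965, 0.251, 0.073, -0.239], [0.002, -0.283, 0.959, 0.302], [0.0, 0.0, 0.0, 1.0]]
(-0.0905, 0.014, 0.108) [297. 196.]
(-0.0905, -0.014, 0.108) [251. 197.]
(-0.037, 0.05, 0.124) [353. 285.]
(-0.037, -0.05, 0.124) [196. 285.]
(-0.065, 0, 0.16) [273. 273.]
```

View pics/w1.png

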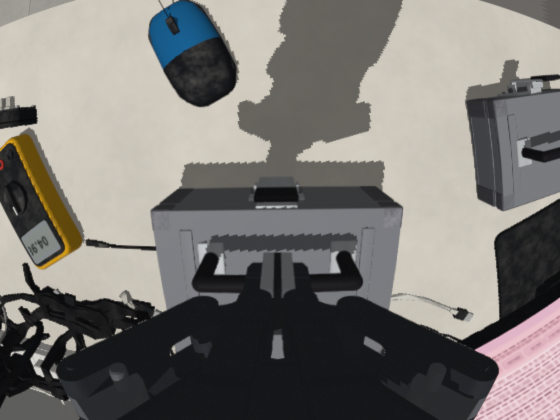

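The wrist view shows the tab at (254-299, 180-203) where I predicted it, and the closed fingertips at (277,255) between the tab and the bar (195-362, 270). Lateral error is about 2 mm, which is fine.

Request:
drive_tool --deltas '[[[255, 0, 0, 0.035, 0, 0, 0], [255, 0, 0, 0.068, 0, 0, 0], [255, 0, 0, 0.068, 0, 0, 0], [255, 0, 0, 0.068, 0, 0, 0]]]'

```text
clock: 2.65
tcp_pos: [0.4389, -0.258, 0.0942]
orientation: [0.001, 0.13, 0.992, -0.001]
wrist_force: [0.4, 0.5, 0.1]
finger_gap: 0.0003
grip_force: 0.0
```

Request:
drive_tool --deltas '[[[255, 0.012, 0, 0, 0, 0, 0], [255, 0.022, 0, 0, 0, 0, 0], [255, 0.032, 0, 0, 0, 0, 0], [255, 0.042, 0, 0, 0, 0, 0], [255, 0.052, 0, 0, 0, 0, 0], [255, 0.062, 0, 0, 0, 0, 0], [255, 0.068, 0, 0, 0, 0, 0], [255, 0.068, 0, 0, 0, 0, 0], [255, 0.068, 0, 0, 0, 0, 0]]]'

```text
clock: 3.78
tcp_pos: [0.3725, -0.2401, 0.0923]
orientation: [0.0, 0.13, 0.991, -0.0]
wrist_force: [-0.0, 0.1, 0.4]
finger_gap: -0.0003
grip_force: 0.0
```

```bash
python3 - <<'E'
from h import *
s=get_state();print(s["clock"],s["tcp_pos"].round(4),s["wrist_force"].round(1))
p,d=read_camera("scene");Q=cloud("scene",d)
c=(Q-ORG)@np.stack([XH,YH,[0,0,1]],1)
m=(abs(c[...,1])<.02)&(c[...,0]<-.083)&(c[...,0]>-.16)&(c[...,2]>.015)&(c[...,2]<.12)
print(m.sum());print(c[m][::max(1,m.sum()//25)].round(3).tolist())
cv2.imwrite("pics/s2.png",cv2.resize(p[150:300,200:380],None,fx=4,fy=4)[:,:,::-1])
E
```

```text
3.775 [ 0.3725 -0.2401  0.0923] [-0.   0.1  0.4]
372
[[-0.139, 0.014, 0.115], [-0.14, -0.004, 0.117], [-0.14, -0.004, 0.115], [-0.141, -0.005, 0.114], [-0.14, -0.007, 0.112], [-0.138, -0.008, 0.109], [-0.136, -0.012, 0.108], [-0.134, -0.012, 0.105], [-0.13, -0.009, 0.1], [-0.142, 0.002, 0.095], [-0.084, 0.01, 0.066], [-0.086, -0.005, 0.066], [-0.084, 0.013, 0.03], [-0.084, -0.001, 0.031], [-0.099, 0.012, 0.026], [-0.11, 0.009, 0.029], [-0.087, -0.012, 0.03], [-0.092, -0.007, 0.026], [-0.096, -0.005, 0.025], [-0.1, -0.004, 0.024], [-0.11, -0.009, 0.028], [-0.11, 0.001, 0.02], [-0.115, 0.002, 0.02], [-0.119, 0.005, 0.017], [-0.121, 0.002, 0.017], [-0.122, -0.004, 0.018], [-0.118, -0.013, 0.018]]
```

View pics/s2.png

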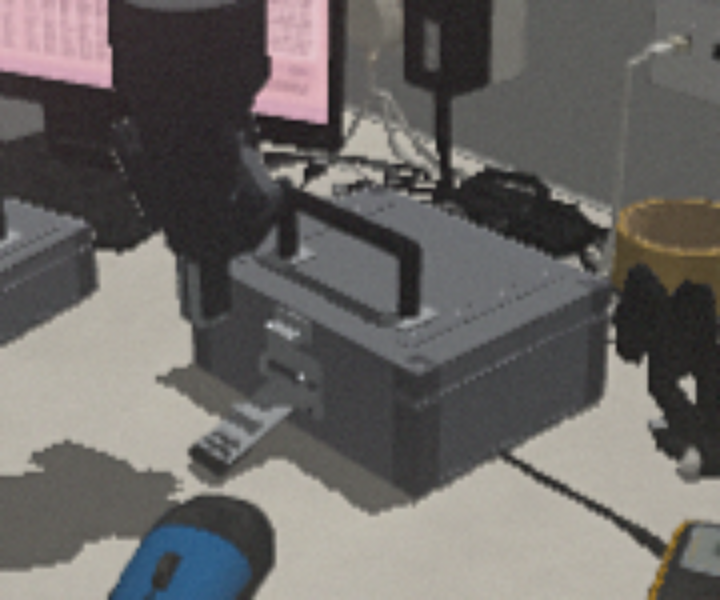

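The latch lever lies open (190-300, 400-470), sloping about 19° below level, so about 1.9 rad. The arm is clear. Next: rise, turn 90° and go above the bar.

```bash
python3 - <<'E'
from h import *
go([case(-.037,.001,.20),case(-.037,.001,.099)],75)
E
```

```text
[ 0.465 -0.266  0.2  ] -> [-0.0959 -0.0013 -0.1076] [ 0.  0. 90.]
[ 0.465 -0.266  0.099] -> [-0.0958 -0.0013 -0.0066] [ 0.  0. 90.]
```

Request:
drive_tool --deltas '[[[255, 0, 0, -0.06, 0, 0, 0], [255, 0, 0, -0.108, 0, 0, 10], [0, -0.03, -0.001, -0.108, 0, 0, 20], [0, -0.06, -0.001, -0.108, 0, 0, 30], [0, -0.096, -0.001, -0.108, 0, 0, 40], [0, -0.096, -0.001, -0.108, 0, 0, 50], [0, -0.096, -0.001, -0.108, 0, 0, 60], [0, -0.096, -0.001, -0.108, 0, 0, 70], [0, -0.096, -0.001, -0.108, 0, 0, 80], [0, -0.096, -0.001, -0.108, 0, 0, 90], [0, -0.096, -0.001, -0.108, 0, 0, 90], [0, -0.096, -0.001, -0.108, 0, 0, 90]]]'

```text
clock: 5.32
tcp_pos: [0.4648, -0.2656, 0.2001]
orientation: [-0.0, 0.792, 0.61, 0.0]
wrist_force: [-0.3, -0.4, 0.1]
finger_gap: 0.0853
grip_force: 0.0
```

```bash
python3 - <<'E'
from h import *
s=get_state();print(s["clock"],s["tcp_pos"].round(4),s["joint_pos"].round(2),s["finger_gap"])
go([case(-.037,.001,.20),case(-.037,.001,.099)],75)
p,d=read_camera("wrist");cv2.imwrite("pics/w3.png",p[:,:,::-1])
E
```

```text
5.325 [ 0.4648 -0.2656  0.2001] [-0.67  0.25 -0.12  1.2   0.    1.16] 0.0852775755808818
[ 0.465 -0.266  0.2  ] -> [-0.0005  0.0001  0.0001] [-0.  -0.   0.2]
[ 0.465 -0.266  0.099] -> [-5.000e-04  1.000e-04  1.011e-01] [-0.  -0.   0.2]
```

View pics/w3.png

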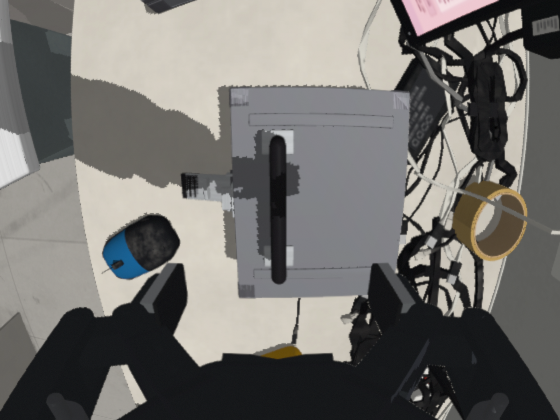

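The bar (278, 137-283) is centred between the fingers (centre column 277), and the latch is visible open on the left (185-235, 186). Descending and gripping.

Request:
drive_tool --deltas '[[[0, 0, 0, 0.05, 0, 0, 0], [0, 0, 0, 0.085, 0, 0, 0], [0, 0, 0, 0.101, 0, 0, 0], [0, 0, 0, 0.101, 0, 0, 0], [255, 0, 0, 0.101, 0, 0, 0], [255, 0, 0, 0.101, 0, 0, 0], [255, 0, 0, 0.101, 0, 0, 0], [255, 0, 0, 0.101, 0, 0, 0], [255, 0, 0, 0.101, 0, 0, 0], [255, 0, 0, 0.101, 0, 0, 0]]]' --newtons 30

```text
clock: 6.62
tcp_pos: [0.4654, -0.2659, 0.0998]
orientation: [0.001, 0.793, 0.609, 0.0]
wrist_force: [1.8, -0.3, 2.9]
finger_gap: 0.0109
grip_force: 29.3
```

```bash
python3 - <<'E'
from h import *
s=get_state();print(s["clock"],s["tcp_pos"].round(4),s["wrist_force"].round(1),s["finger_gap"],s["grip_force"])
p0=s["tcp_pos"]
r=np.hypot(.112,.058);a0=np.arctan2(.058,.112)
T=[]
for th in np.radians([5,10,15,20,25,30,35,40,45,50,55,60,65,70,75,78]):
    dx=.112-r*np.cos(a0+th);dz=r*np.sin(a0+th)-.058
    T.append(p0+dx*XH+[0,0,dz])
go(T,75)
E
```

```text
6.625 [ 0.4654 -0.2659  0.0998] [ 1.8 -0.3  2.9] 0.01091517049049234 29.295978248119354
[ 0.471 -0.267  0.109] -> [-0.      0.0055 -0.0095] [0.1 0.  0. ]
[ 0.477 -0.269  0.118] -> [-0.      0.0118 -0.0185] [0.1 0.  0. ]
[ 0.484 -0.271  0.127] -> [-0.      0.0189 -0.027 ] [0.1 0.  0. ]
[ 0.491 -0.273  0.135] -> [-0.      0.0266 -0.0348] [0.1 0.  0. ]
[ 0.499 -0.275  0.142] -> [-0.      0.0351 -0.0418] [0.1 0.  0. ]
[ 0.508 -0.277  0.148] -> [-0.0001  0.0441 -0.0482] [0.1 0.  0. ]
[ 0.517 -0.28   0.154] -> [-0.0001  0.0536 -0.0537] [0.1 0.  0. ]
[ 0.527 -0.282  0.158] -> [-0.0001  0.0636 -0.0583] [0.1 0.  0. ]
[ 0.537 -0.285  0.162] -> [-0.0001  0.0739 -0.0621] [0.1 0.  0. ]
[ 0.547 -0.288  0.165] -> [-0.0001  0.0845 -0.0649] [0.1 0.  0. ]
[ 0.557 -0.291  0.167] -> [-0.0001  0.0954 -0.0669] [0.1 0.  0. ]
[ 0.568 -0.293  0.168] -> [-1.000e-04  1.063e-01 -6.780e-02] [0.1 0.  0. ]
[ 0.579 -0.296  0.168] -> [-1.000e-04  1.173e-01 -6.780e-02] [0.1 0.  0. ]
[ 0.589 -0.299  0.167] -> [-1.000e-04  1.283e-01 -6.690e-02] [0.1 0.  0. ]
[ 0.6   -0.302  0.165] -> [-1.000e-04  1.391e-01 -6.500e-02] [0.1 0.  0. ]
[ 0.606 -0.304  0.163] -> [-1.000e-04  1.456e-01 -6.340e-02] [0.1 0.  0. ]
```

The bar is gripped (gap 11 mm, 29 N). Following the hinge arc to 30° first, then checking forces.

Request:
drive_tool --deltas '[[[255, 0, 0.0055, -0.0095, 0, 0, 0], [255, 0, 0.0118, -0.0185, 0, 0, 0], [255, 0, 0.0189, -0.027, 0, 0, 0], [255, 0, 0.0266, -0.0348, 0, 0, 0], [255, 0, 0.0351, -0.0418, 0, 0, 0], [255, 0, 0.0441, -0.0482, 0, 0, 0]]]'

```text
clock: 7.38
tcp_pos: [0.5046, -0.2758, 0.1483]
orientation: [-0.003, 0.793, 0.609, -0.002]
wrist_force: [-11.4, 2.2, 4.9]
finger_gap: 0.0105
grip_force: 29.7
```

Request:
drive_tool --deltas '[[[255, 0, 0.0095, -0.0055, 0, 0, 0], [255, 0, 0.0195, -0.0101, 0, 0, 0], [255, 0, 0.0298, -0.0139, 0, 0, 0], [255, 0, 0.0404, -0.0167, 0, 0, 0], [255, 0, 0.0513, -0.0187, 0, 0, 0], [255, 0, 0.0513, -0.0187, 0, 0, 0]]]'

```text
clock: 8.12
tcp_pos: [0.5578, -0.2895, 0.1684]
orientation: [0.0, 0.793, 0.609, 0.001]
wrist_force: [-2.4, 2.8, 5.2]
finger_gap: 0.011
grip_force: 30.7
```

Request:
drive_tool --deltas '[[[255, 0, 0.0109, -0.0009, 0, 0, 0], [255, 0, 0.0219, -0.0009, 0, 0, 0], [255, 0, 0.0329, 0, 0, 0, 0], [255, 0, 0.0437, 0.0019, 0, 0, 0], [255, 0, 0.0502, 0.0035, 0, 0, 0], [255, 0, 0.0543, 0.0046, 0, 0, 0], [255, 0, 0.0543, 0.0046, 0, 0, 0], [255, 0, 0.0543, 0.0046, 0, 0, 0]]]'

```text
clock: 9.12
tcp_pos: [0.6104, -0.3032, 0.1631]
orientation: [0.0, 0.793, 0.609, 0.002]
wrist_force: [-0.1, 5.5, 4.7]
finger_gap: 0.0112
grip_force: 31.0
```

```bash
cat > lid.py <<'E'
from h import *
import sys
s=get_state();print(s["clock"],s["tcp_pos"].round(4),s["wrist_force"].round(1),s["finger_gap"].round(4))
p,d=read_camera("scene");Q=cloud("scene",d)
c=(Q-ORG)@np.stack([XH,YH,[0,0,1]],1)
# lid underside: band right of the arm
m=(c[...,1]>-.085)&(c[...,1]<-.06)&(c[...,0]>-.08)&(c[...,0]<.16)&(c[...,2]>.10)&(c[...,2]<.28)
print(m.sum());q=c[m][:,[0,2]]
if m.sum()>10:
    vx,vz,x0,z0=cv2.fitLine(q.astype(np.float32),cv2.DIST_HUBER,0,.01,.01).ravel();print("lid angle",np.degrees(np.arctan2(abs(vz),-vx*np.sign(vz))),q[q[:,1].argmax()].round(3))
cv2.imwrite(sys.argv[1],cv2.resize(p[120:300,190:400],None,fx=3.5,fy=3.3)[:,:,::-1])
E
python3 lid.py pics/s4.png
```

```text
Traceback (most recent call last):
  File "lid.py", line 3, in <module>
    s=get_state();print(s["clock"],s["tcp_pos"].round(4),s["wrist_force"].round(1),s["finger_gap"].round(4))
                                                                                   ^^^^^^^^^^^^^^^^^^^^^
AttributeError: 'float' object has no attribute 'round'
```

```bash
sed -i 's/s\["finger_gap"\].round(4)/s["finger_gap"]/' lid.py; python3 lid.py pics/s4.png
```

```text
9.125 [ 0.6104 -0.3032  0.1631] [-0.1  5.5  4.7] 0.011182691798367384
384
lid angle 79.96395 [0.066 0.212]
```

View pics/s4.png

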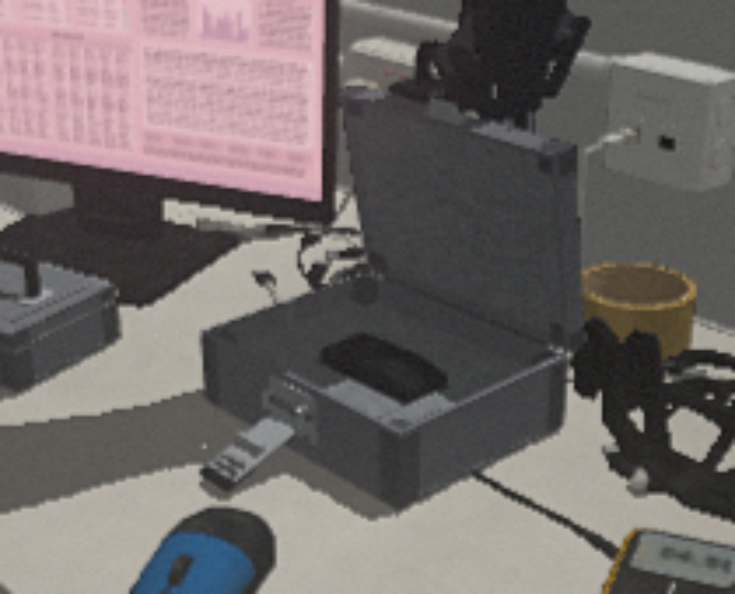

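The lid stands at 80° (1.40 rad), its top corner at (560,150), and the latch is still open at (200-290, 420-490). I'll open the fingers just enough to clear the bar, then withdraw straight up.

Request:
drive_tool --deltas '[[[190, 0, 0, 0, 0, 0, 0], [190, 0, 0, 0, 0, 0, 0], [190, 0, 0, 0, 0, 0, 0], [190, 0, 0, -0.01, 0, 0, 0], [190, 0, 0, -0.03, 0, 0, 0], [190, 0, 0, -0.06, 0, 0, 0], [190, 0, 0, -0.1, 0, 0, 0], [190, 0, 0, -0.14, 0, 0, 0], [190, 0, 0, -0.14, 0, 0, 0], [190, 0, 0, -0.14, 0, 0, 0]]]'

```text
clock: 10.42
tcp_pos: [0.6093, -0.3044, 0.3016]
orientation: [0.0, 0.793, 0.609, 0.0]
wrist_force: [0.2, 0.1, -0.4]
finger_gap: 0.0215
grip_force: 0.0
```

```bash
python3 lid.py pics/s5.png
```

```text
10.425 [ 0.6093 -0.3044  0.3016] [ 0.2  0.1 -0.4] 0.021450127100898102
382
lid angle 80.04313 [0.066 0.212]
```

View pics/s5.png

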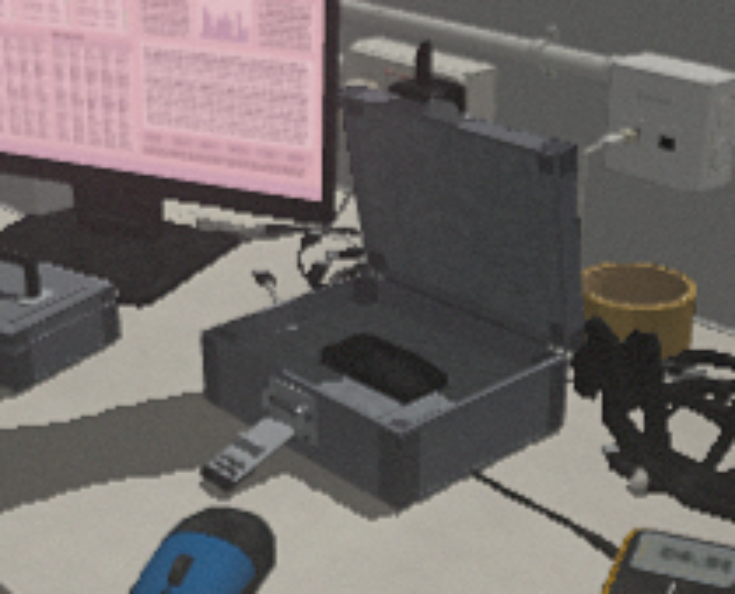

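The lid stands by itself at 80° and the latch is open at (200-290, 420-490). The arm has withdrawn and there is no force on it.

```bash
python3 -c "
from workcell import *
print(hand_in())"
```

```text
the job is handed in; nothing more can be done
None
```

I flipped the latch fully open (about 1.9 rad), raised the lid to about 80° (1.40 rad), where it stands by itself, and handed the job in at about 10.5 s with the arm clear and the small case never approached; the hand-in returned no verdict.

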